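# Fit the inertia disc on the turntable's studs

## Task

Fit the loose metal disc with three holes onto the turntable: pick it up by its upright handle, turn it until its three holes line up with the three studs, and slide it down over the studs until it lies flat and fully home on the turntable. Lower it all the way by hand rather than letting it drop, let go of it, and leave the similar disc with four holes where it lies.

Things in the scene. Friction and masses are not known exactly. Their poses are not given: they have to be found in the camera images.
- disc_three_centre (a point): Three-hole disc, 25 mm above its underside on its axis: plain bare steel-grey metal, 100 mm across, 8 mm thick, 0.15 to 0.31 kg, lying flat at the start, 50 mm high with its handle. Three 12 mm through holes, centred 36 mm from the axis at 0, 120 and 240 degrees from its x axis. z is up.
- disc_three_handle (a point): Middle of the three-hole disc's handle, 39 mm above the underside, axes as the disc's. The black upright bar on the disc's middle is 44 mm long along x, 20 mm wide along y, and stands from 8 to 50 mm above the underside; grip it across the 20 mm. One hole lies straight out from its +x end. A collar 3 mm high, 51 mm across, surrounds its foot.
- disc_four_centre (a point): The other disc, 25 mm above its underside on its axis: the same size, handle and hole circle, but four holes at 0, 90, 180 and 270 degrees, so it cannot fit. Left alone. Either disc may lie nearer to the turntable.
- seat (a point): Centre of the turntable's flat top face, 44 mm above the table; z is up. A round dark grey stand fixed to the table, its bearing locked: foot 116 mm across, slim column with a pulley, top plate 100 mm across. When home, the disc's underside rests on this face with its axis through this point; the three positions a third of a turn apart are equally good.
- stud_tip (a point): Tip of one of the turntable's three upright steel studs, 16 mm above the top face. They stand 36 mm from the turntable's axis, at 0, 120 and 240 degrees from the x axis of seat (this one at 0); each is 8 mm in diameter, its top 6 mm tapering to a 3 mm tip. Once the disc is home they stand 8 mm out of its upper face.
Things that resemble listed ones, but are neither listed nor needed, are in the scene too. Leave any green look-alike of the part that bears disc_three_centre alone. Of the things that look like the part that bears seat, the smaller one is meant.

How it is judged:
At the end, for the whole second after the job is handed in: The disc with three holes lies flat on the turntable's top face with the studs through its holes: its axis within 5 mm of the turntable's, its underside within 3 mm of the face, tilted less than 0.05 rad, at rest and released (horizontal distance between disc_three_centre and seat below 0.005 m and z of disc_three_centre in the frame of seat between 0.022 and 0.028 m and angle between disc_three_centre's own z axis and vertical below 0.05 rad and linear speed of disc_three below 0.02 m/s); the robot touches nothing.
It fails at once if the disc with three holes is dropped onto the turntable (faster than 0.45 m/s within 45 mm of its seated place; a fall of about 10 mm) (horizontal distance between disc_three_centre and seat below 0.02 m and z of disc_three_centre in the frame of seat below 0.07 m and linear speed of disc_three above 0.45 m/s).
It fails at once if the disc with four holes is moved more than 30 mm (distance of disc_four_centre from where it was at the start of the episode above 0.03 m).
It also fails if it takes over 38 s, if anything falls off the work surface, if the arm or the gripper's body presses on something with over 40 N, if the wrist force passes 120 N, or if a joint passes its speed limit or range.

## Robot

A 6-joint arm with a two-finger parallel gripper is mounted at the origin on a cart in front of the work surface, level with it; the furniture and walls round the work are solid. World frame = base frame: x ahead of the robot, y to its left, z up, the work surface at z = 0. Lengths are in m, angles in rad, forces in N, time in s.
With the tool pointing down it reaches from about 0.35 to 0.975 m from the base axis. Payload 4.9 kg.
Tool frame: the origin (TCP) lies midway between the tips of the shut fingers; the grasp point (between the pads) lies 19 mm behind it; z points along the fingers, y is the line along which they close (so a half turn about z gives the same grasp; the last joint's range is limited). The gripper opens to 85 mm and grips with 20 to 120 N. Pads are 22 mm wide; open, the fingers measure 114 mm over their backs; the gripper's body (76 mm by 85 mm) begins 54 mm behind the grasp point. The pads swing forward as they close: fully open they stand 13 mm farther back than shut.
Start: joints at [1.141, 0.053, 1.613, -0, 1.476, -0.119], TCP at [0.191, 0.595, 0.192] pointing down, gripper open.
Joint ranges: [-3.01, 3.01], [-1.01, 2.22], [0.06, 2.58], [-1.02, 4.17], [0.09, 2.62], [-3.14, 3.14]. Speed limits (rad/s): [2.57, 2.57, 3.14, 3.14, 3.14, 3.14].

## Interface

Orientations are given as a rotation vector (axis times angle).
In Python, from station import ctrl, optics, job gives the robot as it stands.
- The arm moves only by the shell command python3 -m jog 'ROWS' [OPENING] [FORCE]. ROWS is JSON, a list of rows, each a list of 2 entries, a list of its own where there are three numbers: the shift along the tool's x, y, z in m, then the turn, a rotation vector about the tool's x, y, z in rad. A call has 1 to 5 rows; each row is the pose to reach, as a shift and turn from the pose commanded when the call began, along the tool's axes at that moment; what a row does not reach only later rows make up. A row lasts 1/10 s, in which the tool goes at most 50 mm and 8.59 degrees, less where a joint would pass 70% of its speed; a pose out of reach is approached as far as the arm can. A call with a gripper value outside its range is refused whole. OPENING is the opening, from 0 (shut) to 1 (fully open), set as the call begins (- or left out, the last holds). The fingers move at their own pace and stop on an object; FORCE is the grip in N (left out, the last holds). Time passes only in rows, so rows that repeat a pose let the fingers close. It gives the time, the measured TCP pose, the force, the opening and the grip force at its end, in the units of the state.
- ctrl.get_obs(): the state, without advancing time (a new reading comes with each control period).
- optics.get_image(name): name is "scene" or "top" or "wrist"; returns a dict with "image" (420x560x3 uint8, blue, green, red), "fx", "fy", "cx", "cy" (pixels), "rvec" (rotation vector, rad) and "tvec" (3), from world to camera coordinates, as OpenCV has them; the wrist camera has in their place "mount" (4x4, takes a point from camera to tool coordinates, whose origin is the TCP and whose axes are the flange's). Camera axes: x right, y down, z forward; pixel columns grow to the right and rows downward; lengths in m; the calibration is good to about 2 mm. The wrist camera is an equidistant fisheye: a pixel r from the principal point sees the ray r / f radians off the axis. A picture is of the moment at which its call begins: read the wrist's pose just before it. There is no depth.
- job.finish_job(): hands the job in; it is judged then, once.
The state is a dict: "t": time; "q": joint angles; "dq": joint speeds; "effort": joint torques, N m; "tool_pos": TCP position; "tool_rot": TCP orientation; "contact_force": force on the tool from outside, world axes, zero at the start; "wrist_torque": the same for the moment, N m; "opening": finger opening in m; "grip_force": force on a finger pad.
Only numpy, scipy, OpenCV 4.12 (cv2) and the standard library are available. Lean on these libraries where they do the work, as an engineer would, in place of code of your own. Each camera call takes 0.05 s, during which the arm holds its last target. There are 200 camera calls.

## Working session

There is one attempt and no reset: what is moved stays moved. The work goes in short steps, Python scripts to look and compute and a shell command to move; the robot and the scene stay as the last step left them, time stands still between calls to the robot, and variables do not carry over. Pictures are saved under pics/ and viewed, at most 10 in all, crops included, and the job is handed in when it is done.

```bash
ls; mkdir -p pics
python3 - <<'E'
from station import ctrl, optics
import cv2,pickle
o=ctrl.get_obs();print(o['t'],o['tool_pos'],o['tool_rot'],o['opening'])
d={}
for n in("scene","top","wrist"):
    d[n]=optics.get_image(n)
    if n!="wrist":print(n,d[n]['fx'],d[n]['rvec'],d[n]['tvec'])
    else:print(d[n]['mount'],d[n]['fx'],d[n]['cx'])
d['obs']=o
pickle.dump(d,open('d0.pkl','wb'))
cv2.imwrite('pics/top0.png',d['top']['image'])
cv2.imwrite('pics/scene0.png',d['scene']['image'])
E
```

```text
pics
0.0 [0.19084223 0.59440034 0.19024993] [-0.48617762 -3.1031669   0.00315   ] 0.08553760287837175
scene 395.48070666149454 [ 1.89848478 -1.08254536  0.63670775] [-0.36620183  0.24883433  0.67264614]
top 430.15030692767635 [ 2.14865829 -2.19578622  0.061176  ] [-0.08878242  0.50437812  1.25857312]
[[ 1.65510575e-05 -9.59070045e-01 -2.83168940e-01  7.12415845e-02]
 [ 9.99999884e-01 -1.20267044e-04  4.65784047e-04 -6.63521679e-04]
 [-4.80775418e-04 -2.83168915e-01  9.59069932e-01 -1.82390068e-01]
 [ 0.00000000e+00  0.00000000e+00  0.00000000e+00  1.00000000e+00]] 325.19226210127806 277.6886692839552
```

View pics/top0.png

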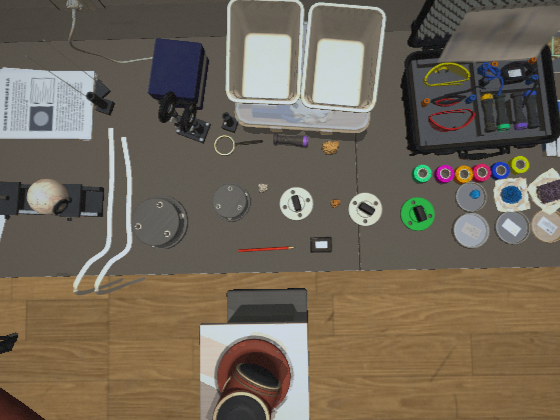

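View pics/scene0.png

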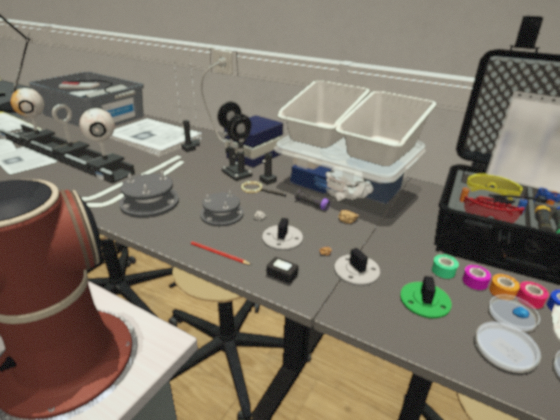

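Top view: the turntable-like stands are at (160,222), larger, and (231,202), smaller, so the smaller one is meant. The steel discs are at (296,204) and (365,209), and the green look-alike at (417,213) is to be left alone. I'll count the holes in an enlarged crop.

Run:
```python
import cv2,pickle,numpy as np
d=pickle.load(open('d0.pkl','rb'))
t=d['top']['image'];s=d['scene']['image']
a=cv2.resize(t[180:232,205:390],(796,224),interpolation=cv2.INTER_CUBIC)
b=cv2.resize(s[180:290,190:390],(640,352),interpolation=cv2.INTER_CUBIC)
o=np.zeros((580,796,3),np.uint8);o[:224]=a;o[226:578,:640]=b
cv2.imwrite('pics/crop.png',o)
```

```text
(no output)
```

View pics/crop.png

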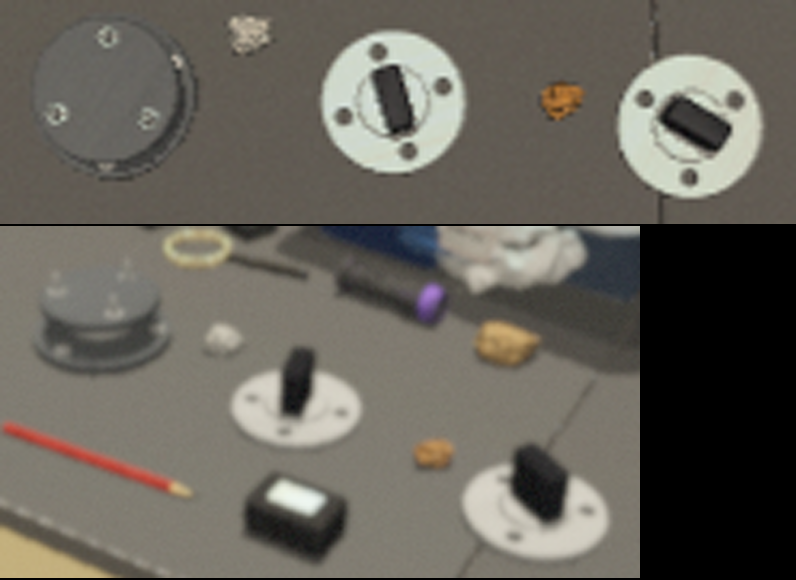

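The right-hand disc, at top (365,209), has three holes at crop (645,98), (735,100) and (689,177), so it is the target. Its handle points to the (645,98) hole. The left disc at (296,204) has four holes and stays. The small stand's studs are at crop (108,37), (57,114) and (149,119). Next I'll measure everything.

```bash
cat > h.py <<'E'
import cv2,numpy as np
from scipy.spatial.transform import Rotation as R
def rays(im,px,obs=None):
    px=np.atleast_2d(np.float64(px)); n=(px-[im['cx'],im['cy']])/[im['fx'],im['fy']]
    if 'mount' in im:
        r=np.linalg.norm(n,axis=1,keepdims=True); d=np.c_[n/r*np.sin(r),np.cos(r)]
        M=np.array(im['mount']);Rt=R.from_rotvec(obs['tool_rot']).as_matrix()
        return Rt@M[:3,3]+obs['tool_pos'], d@M[:3,:3].T@Rt.T
    Rw=R.from_rotvec(np.ravel(im['rvec'])).as_matrix()
    d=np.c_[n,np.ones(len(n))]@Rw
    return -Rw.T@np.ravel(im['tvec']), d/np.linalg.norm(d,axis=1,keepdims=True)
def plane(im,px,z,obs=None):
    o,d=rays(im,px,obs); return o+d*((z-o[2])/d[:,2])[:,None]
def tri(o1,d1,o2,d2):
    A=np.c_[d1,-d2];s=np.linalg.lstsq(A,o2-o1,rcond=None)[0]
    p,q=o1+s[0]*d1,o2+s[1]*d2; return (p+q)/2,np.linalg.norm(p-q)
E
python3 - <<'E'
import pickle;from h import *
np.set_printoptions(precision=4,suppress=True)
d=pickle.load(open('d0.pkl','rb'));T=d['top'];S=d['scene']
def ell(im,box):
    x0,x1,y0,y1=box;i=im['image'][y0:y1,x0:x1]
    m=(i.min(2)>140).astype(np.uint8)
    c=max(cv2.findContours(m,0,1)[0],key=cv2.contourArea)
    e=cv2.fitEllipse(cv2.convexHull(c));print('ell',e[0][0]+x0,e[0][1]+y0,e[1]);return np.array(e[0])+[x0,y0]
pt=ell(T,(340,390,185,235));ps=ell(S,(325,390,235,290))
print('disc',plane(T,pt,.008),plane(S,ps,.008),tri(rays(T,pt)[0],rays(T,pt)[1][0],*[a if a.ndim==1 else a[0] for a in rays(S,ps)]))
k=796/185
h=np.array([[645,98],[735,100],[689,177]])/k+[205,180]
H=plane(T,h-0.4,.008);c=H.mean(0);print('holes',H,c,np.linalg.norm(H-c,axis=1),np.degrees(np.arctan2(*(H-c)[:,[1,0]].T[::1])))
s=np.array([[108,37],[57,114],[149,119]])/k+[205,180]
H=plane(T,s-.4,.060);c=H.mean(0);print('studs',H,c,np.linalg.norm(H-c,axis=1),np.degrees(np.arctan2(*(H-c)[:,[1,0]].T)))
s2=np.array([[127,266],[58,279],[118,303]])/[3.2,3.2]+[190,180-226/3.2]
for a,b in zip(s,s2):
  o1,d1=rays(T,a);o2,d2=rays(S,b);print('tri',tri(o1,d1[0],o2,d2[0]))
E
```

```text
ell 364.8195571899414 208.77743339538574 (32.73855972290039, 33.015281677246094)
ell 356.88374519348145 268.4597587585449 (28.94590187072754, 46.29496765136719)
disc [[ 0.4819 -0.3376  0.008 ]] [[ 0.4772 -0.3417  0.008 ]] (array([ 0.4826, -0.3393,  0.0032]), np.float64(0.0018217400580828743))
holes [[ 0.5017 -0.3077  0.008 ]
 [ 0.4989 -0.3697  0.008 ]
 [ 0.4463 -0.3361  0.008 ]] [ 0.4823 -0.3378  0.008 ] [0.0359 0.036  0.036 ] [ 57.2711 -62.4943 177.2784]
studs [[0.5469 0.0575 0.06  ]
 [0.4959 0.0923 0.06  ]
 [0.4911 0.0306 0.06  ]] [0.5113 0.0601 0.06  ] [0.0357 0.0357 0.0357] [  -4.2459  115.6383 -124.3428]
tri (array([0.5467, 0.057 , 0.0533]), np.float64(0.0008543656896169918))
tri (array([0.4958, 0.0912, 0.0545]), np.float64(0.002394928313299605))
tri (array([0.4919, 0.0283, 0.0527]), np.float64(0.005033473232876537))
```

The points check out: all hole and stud radii come to 36 mm. The disc is at (0.482,-0.338) with its x axis at 57.3°. The seat is at (0.511,0.060) with studs at -4.3° plus multiples of 120°. I'll write a helper that turns a world target into tool-axis deltas.

```bash
cat > to.py <<'E'
import sys,numpy as np
from station import ctrl
from scipy.spatial.transform import Rotation as R
# usage: to.py x y z yaw_y_deg : delta in tool axes to vertical tool with y axis at that yaw
np.set_printoptions(precision=4,suppress=True)
o=ctrl.get_obs();Rc=R.from_rotvec(o['tool_rot'])
y0=np.degrees(np.arctan2(*Rc.as_matrix()[[1,0],1]))
print('t',o['t'],'pos',o['tool_pos'],'yaw',y0,'q',o['q'],'F',o['contact_force'],'op',o['opening'],o['grip_force'])
a=[float(v) for v in sys.argv[1:]]
for k in range(0,len(a),4):
    x,y,z,w=a[k:k+4];w=np.radians(w)
    yy=np.array([np.cos(w),np.sin(w),0]);zz=np.array([0,0,-1.]);Rt=R.from_matrix(np.c_[np.cross(yy,zz),yy,zz])
    print('->',Rc.inv().apply(np.array([x,y,z])-o['tool_pos']),(Rc.inv()*Rt).as_rotvec()); Rc=Rt; o={**o,'tool_pos':np.array([x,y,z])}
E
python3 to.py .36 .42 .25 40   .43 .21 .25 10  .46 -.02 .25 -20 .482 -.24 .25 -33 .482 -.338 .17 -33
```

```text
t 0.15 pos [0.1909 0.5946 0.1906] yaw 72.19107336705179 q [ 1.141   0.0532  1.614   0.      1.476  -0.119 ] F [-0.2361  0.394  -0.433 ] op 0.08531422388140569 0.0
-> [-0.2144 -0.1146 -0.0593] [-0.0016  0.0002  0.5618]
-> [-0.2059 -0.0814  0.    ] [0.     0.     0.5236]
-> [-0.2317 -0.0104  0.    ] [0.     0.     0.5236]
-> [-0.1992  0.0959  0.    ] [0.     0.     0.2269]
-> [-0.0822  0.0534  0.08  ] [0. 0. 0.]
```

```bash
python3 -m jog '[[[-0.06,-0.03,-0.05],[0,0,0.12]],[[-0.10,-0.05,-0.06],[0,0,0.25]],[[-0.14,-0.075,-0.06],[0,0,0.37]],[[-0.18,-0.095,-0.06],[0,0,0.48]],[[-0.214,-0.115,-0.06],[0,0,0.56]]]'
python3 -m jog '[[[-0.04,-0.016,0],[0,0,0.1]],[[-0.08,-0.032,0],[0,0,0.2]],[[-0.12,-0.048,0],[0,0,0.3]],[[-0.165,-0.065,0],[0,0,0.42]],[[-0.206,-0.081,0],[0,0,0.52]]]'
python3 to.py .46 -.02 .25 -20 .482 -.24 .25 -33 .482 -.338 .17 -33
```

```text
t: 0.65
tool_pos: [0.3558, 0.4243, 0.2519]
tool_rot: [1.329, 2.846, 0.002]
contact_force: [1.2, -0.5, 0.2]
opening: 0.0855
grip_force: 0.0
t: 1.15
tool_pos: [0.4255, 0.2139, 0.2511]
tool_rot: [2.018, 2.408, -0.0]
contact_force: [0.6, 0.5, -0.5]
opening: 0.0855
grip_force: 0.0
t 1.15 pos [0.4255 0.2139 0.2511] yaw 10.06228637802396 q [ 0.3095 -0.342   1.8696 -0.0002  1.614   0.1339] F [ 0.6287  0.4683 -0.4681] op 0.08545027789318847 0.0
-> [-0.2363 -0.0069  0.0012] [0.0001 0.0002 0.5247]
-> [-0.1992  0.0959  0.    ] [0.     0.     0.2269]
-> [-0.0822  0.0534  0.08  ] [0. 0. 0.]
```

```bash
python3 -m jog '[[[-0.047,-0.001,0],[0,0,0.1]],[[-0.094,-0.003,0],[0,0,0.2]],[[-0.14,-0.004,0],[0,0,0.3]],[[-0.19,-0.006,0],[0,0,0.42]],[[-0.232,-0.007,0],[0,0,0.52]]]' >/dev/null
python3 - <<'E'
from station import ctrl,optics
import pickle
o=ctrl.get_obs();pickle.dump((o,optics.get_image('wrist')),open('w1.pkl','wb'))
E
python3 -m jog '[[[-0.04,0.02,0],[0,0,0.05]],[[-0.08,0.04,0],[0,0,0.1]],[[-0.12,0.06,0],[0,0,0.15]],[[-0.16,0.08,0],[0,0,0.2]],[[-0.2,0.096,0],[0,0,0.23]]]' >/dev/null
python3 -m jog '[[[-0.03,0.02,0.02],[0,0,0]],[[-0.06,0.04,0.05],[0,0,0]],[[-0.082,0.053,0.08],[0,0,0]],[[-0.082,0.053,0.08],[0,0,0]]]'
python3 - <<'E'
from station import ctrl,optics
import pickle,cv2,numpy as np
o=ctrl.get_obs();w=optics.get_image('wrist');pickle.dump((o,w),open('w2.pkl','wb'))
print(o['q'])
w1=pickle.load(open('w1.pkl','rb'))[1]
cv2.imwrite('pics/w.png',cv2.resize(np.hstack([w1['image'],w['image']]),(800,300),interpolation=cv2.INTER_AREA))
E
python3 to.py .482 -.338 .17 -33
```

```text
t: 2.6
tool_pos: [0.4811, -0.332, 0.165]
tool_rot: [-2.75, -1.499, 0.006]
contact_force: [0.5, 0.9, -0.8]
opening: 0.0856
grip_force: 0.0
[-7.30960564e-01 -1.73618513e-02  1.72849516e+00 -5.84029841e-04
  1.44073591e+00 -1.57845000e-01]
t 2.65 pos [ 0.4825 -0.3313  0.1678] yaw -32.76112843342982 q [-0.729  -0.0203  1.7266  0.0003  1.4421 -0.1573] F [0.7321 0.1807 0.2112] op 0.08559521277807201 0.0
-> [-0.0059  0.0032 -0.0022] [-0.0067 -0.0013  0.0042]
```

View pics/w.png

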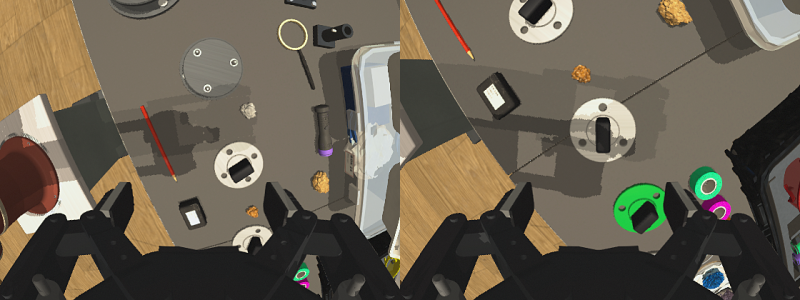

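Left, from above the turntable: studs at full-frame pixels of about (277,73), (313,87) and (290,123). Right: the target disc is at about (283,182), with its handle roughly vertical in the image. I'll measure both.

Run:
```python
import pickle;from h import *
np.set_printoptions(precision=4,suppress=True)
o,w=pickle.load(open('w2.pkl','rb'));i=w['image']
x0,y0=228,125;c=i[y0:240,x0:340].astype(int)
m=((c.min(2)>85)&(c.max(2)-c.min(2)<45)).astype(np.uint8)
n,l,st,_=cv2.connectedComponentsWithStats(m);k=1+np.argmax(st[1:,4]);m=(l==k).astype(np.uint8)
cs,h=cv2.findContours(m,cv2.RETR_CCOMP,cv2.CHAIN_APPROX_NONE)
b=max(range(len(cs)),key=lambda j:cv2.contourArea(cs[j]));e=cv2.fitEllipse(cv2.convexHull(cs[b]));pe=np.array(e[0])+[x0,y0]
print('disc ell',pe,e[1],plane(w,pe,.008,o))
for j in range(len(cs)):
    if h[0][j][3]>=0 and cv2.contourArea(cs[j])>15:
        M=cv2.moments(cs[j]);p=np.array([M['m10'],M['m01']])/M['m00']+[x0,y0]
        P=plane(w,p,.008,o)[0];print(p,cv2.contourArea(cs[j]),P)
o1,w1=pickle.load(open('w1.pkl','rb'))
g=cv2.cvtColor(w1['image'],6)
P=[]
for p in[(275,72),(313,90),(290,123)]:
    q=g[p[1]-8:p[1]+9,p[0]-8:p[0]+9].astype(float);v=np.clip(q-130,0,None);v/=v.sum();yy,xx=np.mgrid[-8:9,-8:9]
    pp=[p[0]+(v*xx).sum(),p[1]+(v*yy).sum()];P.append(pp)
H=plane(w1,P,.058,o1);cc=H.mean(0);print(np.array(P),H,cc,np.linalg.norm(H-cc,axis=1),np.degrees(np.arctan2(*(H-cc)[:,[1,0]].T)))
cv2.imwrite('pics/m.png',np.hstack([cv2.resize(i[y0:240,x0:340],None,fx=3,fy=3),cv2.cvtColor(cv2.resize(m*255,None,fx=3,fy=3),8)]))
# triangulate stud vs top view
T=pickle.load(open('d0.pkl','rb'))['top'];k=796/185
for a,p in zip(np.array([[108,37],[57,114],[149,119]])/k+[204.6,179.6],[P[1],P[0],P[2]]):
  a0,d0=rays(T,a);a1,d1=rays(w1,p,o1);print(tri(a0,d0[0],a1,d1[0]))
a0,d0=rays(T,(364.8,208.8));a1,d1=rays(w,pe,o);print('disc',tri(a0,d0[0],a1,d1[0]))
```

```text
disc ell [293.2822 169.3225] (120.48893737792969, 166.74160766601562) [[ 0.4988 -0.3337  0.008 ]]
[254.9495 199.3853] 109.0 [ 0.4461 -0.3393  0.008 ]
[312.2333 198.95  ] 110.0 [ 0.4988 -0.3725  0.008 ]
[322.9531 209.5994] 220.5 [ 0.5026 -0.3893  0.008 ]
[330.6176 178.3824] 34.0 [ 0.5275 -0.3636  0.008 ]
[283.7616 189.3031] 1091.5 [ 0.4786 -0.3467  0.008 ]
[328.2222 166.3889] 18.0 [ 0.532  -0.3509  0.008 ]
[285.8363 152.7076] 28.5 [ 0.5017 -0.3144  0.008 ]
[302.363  139.0593] 22.5 [ 0.5241 -0.3115  0.008 ]
[[275.7471  73.2177]
 [310.5     89.7   ]
 [289.8801 122.9444]] [[0.4968 0.0908 0.058 ]
 [0.5276 0.0597 0.058 ]
 [0.4925 0.0311 0.058 ]] [0.5056 0.0605 0.058 ] [0.0315 0.022  0.0322] [ 106.331    -2.0831 -114.0669]
(array([0.5391, 0.06  , 0.0427]), np.float64(0.019418749512047133))
(array([0.4956, 0.0896, 0.0728]), np.float64(0.001600740490982101))
(array([0.492 , 0.0311, 0.0549]), np.float64(0.001084395398886656))
disc (array([ 0.4898, -0.3585, -0.1251]), np.float64(0.0023306500415935668))
```

```bash
python3 -m jog '[[[-0.006,0.003,0],[0,0,0]],[[-0.006,0.004,0.04],[-0.007,0,0]],[[-0.006,0.004,0.08],[-0.007,0,0]],[[-0.006,0.004,0.1],[-0.007,0,0]]]'; python3 to.py .482 -.339 .021 -32.4
```

```text
t: 3.05
tool_pos: [0.4842, -0.3376, 0.0701]
tool_rot: [2.751, 1.507, 0.005]
contact_force: [-0.2, -0.2, -1.1]
opening: 0.0855
grip_force: 0.0
t 3.05 pos [ 0.4842 -0.3376  0.0701] yaw -32.5659012335406 q [-0.7356  0.0715  1.8034  0.0013  1.2609 -0.1676] F [-0.1927 -0.2341 -1.1047] op 0.08552706309561539 0.0
-> [-0.0024 -0.0014  0.0491] [ 0.0059 -0.0003 -0.0029]
```

View pics/m.png

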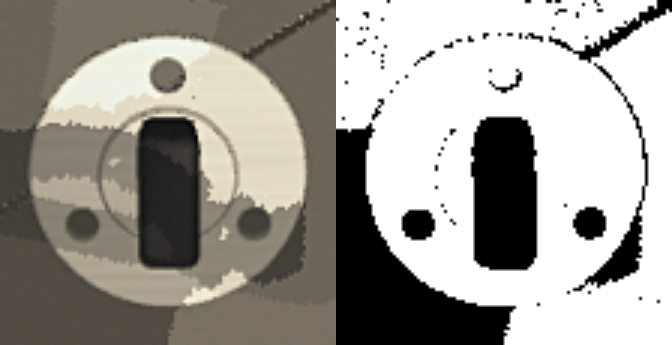

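The crop shows three holes: two lower blobs in the mask, and a third at crop (167,76) straight out from the handle's end. This confirms the target and the +x direction. I'll descend, grip and lift slightly.

```bash
python3 -m jog '[[[-0.0025,-0.0015,0.02],[0.006,0,0]],[[-0.0025,-0.0015,0.035],[0.006,0,0]],[[-0.0025,-0.0015,0.045],[0.006,0,0]],[[-0.0025,-0.0015,0.049],[0.006,0,0]],[[-0.0025,-0.0015,0.049],[0.006,0,0]]]'
python3 -m jog '[[[0,0,0],[0,0,0]],[[0,0,0],[0,0,0]],[[0,0,0],[0,0,0]],[[0,0,0],[0,0,0]],[[0,0,0],[0,0,0]]]' 0 60
python3 -m jog '[[[0,0,0],[0,0,0]],[[0,0,0],[0,0,0]],[[0,0,0],[0,0,0]]]'; python3 to.py .482 -.339 .15 -32.4
```

```text
t: 3.55
tool_pos: [0.4823, -0.3407, 0.0226]
tool_rot: [2.755, 1.507, 0.001]
contact_force: [-0.1, -0.3, 0.2]
opening: 0.0856
grip_force: 0.0
t: 4.05
tool_pos: [0.4822, -0.3406, 0.0226]
tool_rot: [2.755, 1.507, 0.001]
contact_force: [0.1, -0.2, 0.4]
opening: 0.0122
grip_force: 0.0
t: 4.35
tool_pos: [0.482, -0.3405, 0.0223]
tool_rot: [2.756, 1.507, 0.001]
contact_force: [-0.3, 0.7, -0.0]
opening: 0.0001
grip_force: 0.0
t 4.35 pos [ 0.482  -0.3405  0.0223] yaw -32.656408472753995 q [-0.7412  0.1332  1.8249  0.0002  1.1825 -0.1713] F [-0.3171  0.7442 -0.0444] op 9.723158119725867e-05 0.0
-> [ 0.0013 -0.0007 -0.1277] [ 0.0009  0.     -0.0045]
```

The fingers shut on nothing, so I'll look before moving.

Run:
```python
from station import ctrl,optics
import pickle,cv2,numpy as np
o=ctrl.get_obs();w=optics.get_image('wrist');s=optics.get_image('scene');t=optics.get_image('top');pickle.dump((o,w,s,t),open('w3.pkl','wb'))
a=w['image']
b=cv2.resize(s['image'][200:320,310:450],None,fx=3,fy=3)
cv2.imwrite('pics/miss.png',cv2.resize(np.hstack([a,np.vstack([b,np.zeros((60,420,3),np.uint8)])]),(800,343)))
```

```text
(no output)
```

View pics/miss.png

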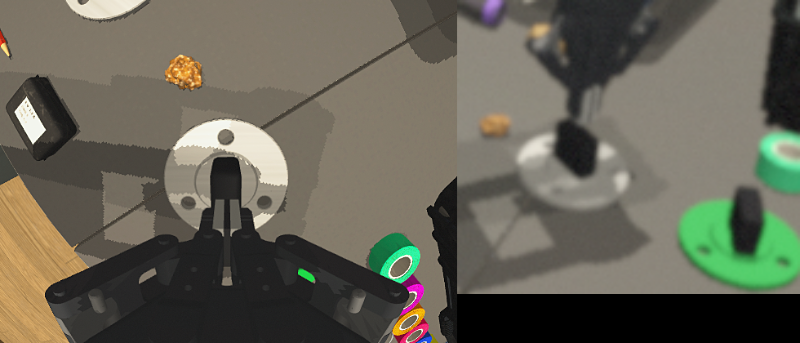

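The scene view shows the shut fingers just off the handle's end. Disc centre is at shown (226,177), holes at (225,138), (189,202) and (264,202). I'll re-measure where the disc is relative to the tool.

Run:
```python
import pickle;from h import *
np.set_printoptions(precision=4,suppress=True)
o,w,S,T=pickle.load(open('w3.pkl','rb'));k=980/800
print(o['tool_pos'],w['cy'],w['fy'])
px=np.array([[225,138],[188,202],[264,202]])*k
H=plane(w,px,.008,o);c=H.mean(0);print(H,c,np.linalg.norm(H-c,axis=1))
Rt=R.from_rotvec(o['tool_rot']);print('centre in tool',Rt.inv().apply(c-o['tool_pos']))
D=pickle.load(open('d0.pkl','rb'))['top']['image']
for im in(D,T['image']):
    i=im[185:235,340:390];m=(i.min(2)>110).astype(np.uint8);m[:, :]=m
    cs=max(cv2.findContours(m,0,1)[0],key=cv2.contourArea);e=cv2.fitEllipse(cv2.convexHull(cs));print(e)
cv2.imwrite('pics/top3.png',np.hstack([cv2.resize(x[170:250,320:440],(390,260),interpolation=2) for x in(D,T['image'])]))
```

```text
[ 0.482  -0.3405  0.0223] 202.26185880228434 325.19226210127806
[[ 0.5005 -0.311   0.008 ]
 [ 0.4466 -0.339   0.008 ]
 [ 0.4988 -0.3725  0.008 ]] [ 0.482  -0.3408  0.008 ] [0.0351 0.0355 0.0359]
centre in tool [-0.0003  0.0001  0.0143]
((24.899295806884766, 23.777585983276367), (33.16244888305664, 33.943878173828125), 115.18196868896484)
((13.009176254272461, 14.62050724029541), (3.606165647506714, 15.21303939819336), 39.071311950683594)
```

View pics/top3.png

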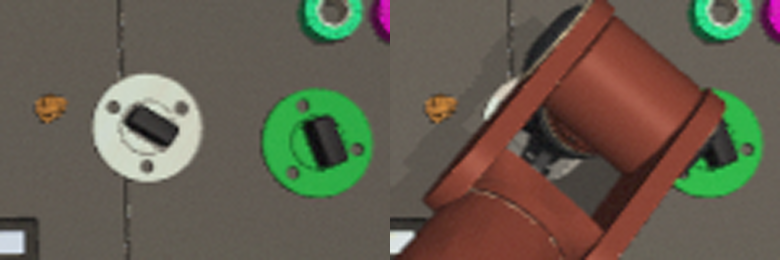

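Run:
```python
import pickle;from h import *
o,w,S,T=pickle.load(open('w3.pkl','rb'))
a=cv2.resize(w['image'][180:300,215:340],(400,384),interpolation=2)
b=cv2.resize(S['image'][200:275,325:403],(400,384),interpolation=2)
# mark claimed TCP and points above, in scene (red: tip z, green: +19mm, blue: +40mm)
print(S['rvec'])
for k,c in((0,(0,0,255)),(.019,(0,255,0)),(.04,(255,0,0))):
    P=np.array(o['tool_pos'])+[0,0,k]
    p=cv2.projectPoints(P[None],np.array(S['rvec']),np.array(S['tvec']),np.array([[S['fx'],0,S['cx']],[0,S['fy'],S['cy']],[0,0,1.]]),None)[0].ravel()
    q=(p-[325,200])*5.12;cv2.circle(b,tuple(int(v) for v in q),3,c,-1);print(k,p)
cv2.imwrite('pics/z.png',np.hstack([cv2.convertScaleAbs(a,alpha=1.8,beta=15),cv2.convertScaleAbs(b,alpha=1.5,beta=10)]))
```

```text
[ 1.89848478 -1.08254536  0.63670775]
0 [357.96275717 262.0643675 ]
0.019 [359.02306594 255.2495271 ]
0.04 [360.22334594 247.53506053]
```

View pics/z.png

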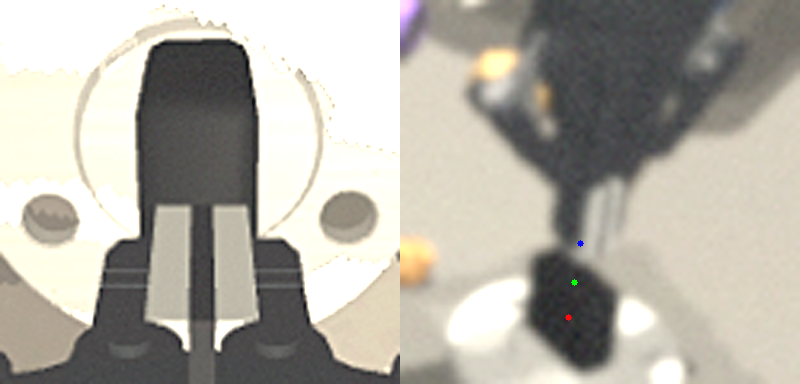

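In the enlarged wrist view the shut pads (crop (200,205)) sit over the handle's top face. In the scene view the tips end near the handle top at crop (175,250), about 30 to 37 mm above the reported TCP. So the fingers really are shorter than the reported tool, and they closed above the handle. I'll probe the handle top gently, with the fingers shut, to get the true tip height.

```bash
for i in 1 2 3; do python3 -m jog '[[[0,0,0.001],[0,0,0]],[[0,0,0.002],[0,0,0]],[[0,0,0.002],[0,0,0]]]' | egrep 'tool_pos|contact'; done
```

```text
tool_pos: [0.4819, -0.3404, 0.0201]
contact_force: [-0.2, -0.8, 0.1]
tool_pos: [0.4819, -0.3404, 0.0181]
contact_force: [-0.1, -0.4, -0.6]
tool_pos: [0.4819, -0.3404, 0.0161]
contact_force: [-0.4, 0.7, -0.1]
```

```bash
for i in 1 2 3; do python3 -m jog '[[[0,0,0.001],[0,0,0]],[[0,0,0.002],[0,0,0]],[[0,0,0.002],[0,0,0]]]' | egrep 'tool_pos|contact'; done
```

```text
tool_pos: [0.4819, -0.3404, 0.0141]
contact_force: [-0.7, 0.4, 0.6]
tool_pos: [0.482, -0.3405, 0.0122]
contact_force: [0.8, 0.2, -0.3]
tool_pos: [0.4821, -0.3406, 0.0104]
contact_force: [-0.9, -0.3, 0.6]
```

```bash
for i in 1 2 3; do python3 -m jog '[[[0,0,0.001],[0,0,0]],[[0,0,0.002],[0,0,0]],[[0,0,0.002],[0,0,0]]]' | egrep 'tool_pos|contact'; done
python3 - <<'E'
from station import ctrl,optics
import pickle,cv2,numpy as np
o=ctrl.get_obs();w=optics.get_image('wrist');s=optics.get_image('scene');pickle.dump((o,w,s),open('w4.pkl','wb'))
a=cv2.resize(w['image'][180:300,215:340],(400,384),interpolation=2)
b=cv2.resize(s['image'][200:275,325:403],(400,384),interpolation=2)
cv2.imwrite('pics/z4.png',np.hstack([cv2.convertScaleAbs(a,alpha=1.8,beta=15),cv2.convertScaleAbs(b,alpha=1.8,beta=15)]))
E
```

```text
tool_pos: [0.4822, -0.3407, 0.0102]
contact_force: [-4.8, 3.2, 10.8]
tool_pos: [0.4822, -0.3407, 0.0102]
contact_force: [-7.7, 6.9, 19.4]
tool_pos: [0.4823, -0.3407, 0.0101]
contact_force: [-13.3, 11.2, 29.8]
```

View pics/z4.png

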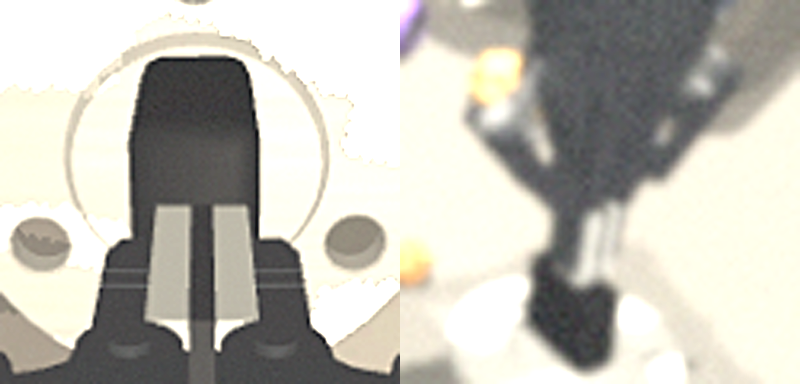

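Contact came at a reported z of 0.0102 with the fingers on the 50 mm handle top, so the real tips are about 40 mm behind the reported TCP. The lateral position looks right. I'll back off, open, go down to a reported z of about -0.010 (tips at about 0.030), and close while watching the force.

```bash
python3 -m jog '[[[0,0,-0.01],[0,0,0]],[[0,0,-0.02],[0,0,0]],[[0,0,-0.02],[0,0,0]],[[0,0,-0.02],[0,0,0]],[[0,0,-0.02],[0,0,0]]]' 1 | egrep 'tool_pos|contact|open'
python3 -m jog '[[[0,0,0],[0,0,0]],[[0,0,0.01],[0,0,0]],[[0,0,0.015],[0,0,0]]]' | egrep 'tool_pos|contact|open'; python3 to.py .482 -.3405 -.010 -32.4
```

```text
tool_pos: [0.4816, -0.3401, 0.0234]
contact_force: [-0.0, -1.1, 0.2]
opening: 0.0722
tool_pos: [0.4814, -0.34, 0.0078]
contact_force: [-0.1, 0.1, -0.4]
opening: 0.0852
t 8.1 pos [ 0.4814 -0.34    0.0078] yaw -32.661269529968486 q [-0.7412  0.1523  1.8313  0.0002  1.1588 -0.1712] F [-0.0968  0.1047 -0.3526] op 0.08524290110814783 0.0
-> [-0.0001  0.0008  0.0178] [-0.0008 -0.0003 -0.0046]
```

```bash
python3 -m jog '[[[0,0.001,0.006],[0,0,0]],[[0,0.001,0.011],[0,0,0]],[[0,0.001,0.011],[0,0,0]]]' | egrep 'tool_pos|contact'
python3 -m jog '[[[0,0,0.003],[0,0,0]],[[0,0,0.006],[0,0,0]],[[0,0,0.006],[0,0,0]]]' | egrep 'tool_pos|contact'
python3 -m jog '[[[0,0,0],[0,0,0]],[[0,0,0],[0,0,0]],[[0,0,0],[0,0,0]],[[0,0,0],[0,0,0]],[[0,0,0],[0,0,0]]]' 0 60
python3 -m jog '[[[0,0,0],[0,0,0]],[[0,0,0],[0,0,0]]]'
```

```text
tool_pos: [0.4822, -0.3405, -0.003]
contact_force: [-0.0, -0.3, -0.3]
tool_pos: [0.4827, -0.3409, -0.008]
contact_force: [-0.8, 0.7, 0.2]
t: 9.2
tool_pos: [0.4831, -0.3413, -0.007]
tool_rot: [2.755, 1.507, 0.001]
contact_force: [0.0, -0.5, -2.4]
opening: 0.0185
grip_force: 61.9
t: 9.4
tool_pos: [0.4832, -0.3413, -0.0073]
tool_rot: [2.755, 1.507, 0.001]
contact_force: [0.1, -0.7, 1.3]
opening: 0.0187
grip_force: 62.6
```

Gripped (18.7 mm, 62 N). I'll lift it and carry it to a viewing place beside the turntable, with the tool already turned to about +25.6°.

```bash
python3 -m jog '[[[0,0,-0.02],[0,0,0]],[[0,0,-0.05],[0,0,0]],[[0,0,-0.09],[0,0,0]],[[0,0,-0.13],[0,0,0]],[[0,0,-0.16],[0,0,0]]]' | egrep 'tool_pos|contact|open'
python3 to.py .52 -.19 .18 -5 .555 -.03 .18 25.6
```

```text
tool_pos: [0.4829, -0.3411, 0.1542]
contact_force: [0.8, -0.5, -2.6]
opening: 0.0181
t 9.9 pos [ 0.4829 -0.3411  0.1542] yaw -32.65851357393725 q [-0.7409 -0.0029  1.7323  0.0002  1.41   -0.1709] F [ 0.7818 -0.47   -2.6327] op 0.018098898961005232 62.08217740058899
-> [ 0.1472 -0.0503 -0.0259] [ 0.002   0.0007 -0.4827]
-> [0.1624 0.0209 0.    ] [ 0.      0.     -0.5341]
```

```bash
python3 -m jog '[[[0.03,-0.01,-0.01],[0,0,-0.1]],[[0.06,-0.02,-0.025],[0,0,-0.2]],[[0.09,-0.03,-0.026],[0,0,-0.3]],[[0.12,-0.04,-0.026],[0,0,-0.4]],[[0.147,-0.05,-0.026],[0,0,-0.483]]]' >/dev/null
python3 -m jog '[[[0.03,0.005,0],[0,0,-0.1]],[[0.07,0.01,0],[0,0,-0.22]],[[0.11,0.015,0],[0,0,-0.34]],[[0.14,0.018,0],[0,0,-0.45]],[[0.162,0.021,0],[0,0,-0.534]]]' >/dev/null
python3 -m jog '[[[0,0,0],[0,0,0]],[[0,0,0],[0,0,0]],[[0,0,0],[0,0,0]]]'
python3 - <<'E'
import pickle;from h import *
from station import ctrl,optics
o=ctrl.get_obs();w=optics.get_image('wrist');pickle.dump((o,w),open('w5.pkl','wb'))
cv2.imwrite('pics/w5.png',cv2.resize(w['image'],(784,588)))
print(o['opening'],o['tool_pos'],o['tool_rot'])
E
```

```text
t: 11.2
tool_pos: [0.5545, -0.0314, 0.1777]
tool_rot: [1.676, 2.657, -0.001]
contact_force: [0.1, 0.4, -3.1]
opening: 0.0186
grip_force: 62.0
0.018617728173930728 [ 0.55454894 -0.03139977  0.17765199] [ 1.67565974e+00  2.65714706e+00 -1.22610444e-03]
```

View pics/w5.png

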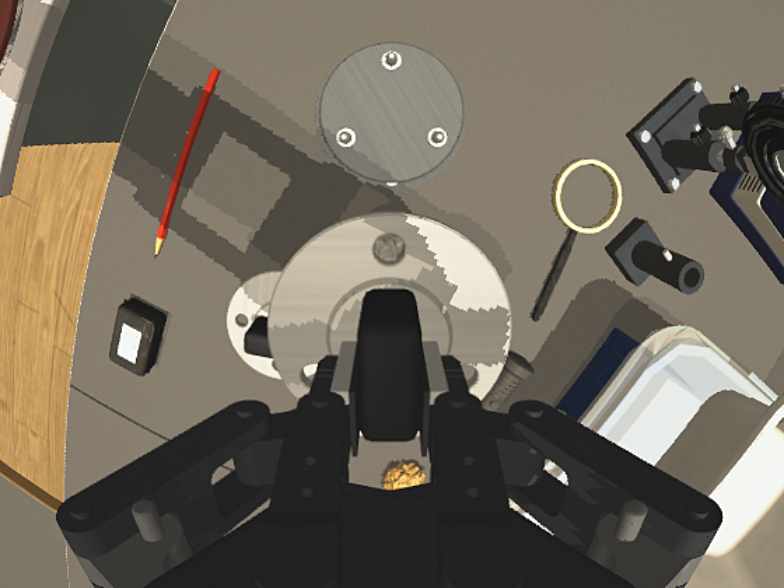

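The picture shows the disc held level with its front hole at (388,248), shown pixels. The turntable studs are at (391,60), (346,137) and (437,137), already about aligned. I'll compute the remaining offset.

```bash
cat > m5.py <<'E'
import pickle;from h import *
np.set_printoptions(precision=4,suppress=True)
o,w=pickle.load(open('w5.pkl','rb'));i=w['image'];g=cv2.cvtColor(i,6)
Rt=R.from_rotvec(o['tool_rot'])
def blob(p,r,f):
    x,y=p;q=f(g[y-r:y+r+1,x-r:x+r+1].astype(float));n,l,s,c=cv2.connectedComponentsWithStats(q.astype(np.uint8))
    k=1+np.argmax(s[1:,4]);return c[k]+[x-r,y-r],s[k]
st=[blob(p,9,lambda q:q>150) for p in((279,43),(247,98),(312,98))];print(st)
P=[s[0] for s in st]
for z in(.044,.05,.06):
    H=plane(w,P,z,o);c=H.mean(0);print(z,c,np.linalg.norm(H-c,axis=1),np.degrees(np.arctan2(*(H-c)[:,[1,0]].T)))
T=pickle.load(open('d0.pkl','rb'))['top'];k=796/185
for a,p in zip(np.array([[57,114],[149,119],[108,37]])/k+[204.6,179.6],P):
  a0,d0=rays(T,a);a1,d1=rays(w,p,o);print('tri',tri(a0,d0[0],a1,d1[0]))
h,s=blob((277,177),15,lambda q:q<105);print(h,s)
zt=o['tool_pos'][2]+.0153
print('hole tool',Rt.inv().apply(plane(w,h,zt,o)-o['tool_pos']))
# disc edge points: table/disc boundary scanned from hole region outward
e=[]
for a in np.radians(np.arange(-155,-20,4)):
    c0=np.array([278,236.]);rr=np.arange(60,110,.5);pts=c0+np.outer(rr,[np.cos(a),np.sin(a)])
    v=cv2.GaussianBlur(g,(0,0),1)[pts[:,1].round().astype(int),pts[:,0].round().astype(int)].astype(float)
    j=np.argmin(v[6:]-v[:-6])+3;e.append(pts[j])
E=Rt.inv().apply(plane(w,e,zt,o)-o['tool_pos'])[:,:2]
ok=np.ones(len(E),bool)
for _ in range(4):
    A=np.c_[2*E,np.ones(len(E))][ok];s=np.linalg.lstsq(A,(E[ok]**2).sum(1),rcond=None)[0]
    r=np.sqrt(s[2]+s[:2]@s[:2]);res=np.linalg.norm(E-s[:2],axis=1)-r;ok=abs(res)<max(.001,1.5*np.median(abs(res)))
print('disc edge centre tool',s[:2],'r',r,ok.sum(),len(ok))
E
python3 m5.py
```

```text
[(array([279.3158,  42.5877]), array([  2,   2,  15,  14, 114], dtype=int32)), (array([246.95,  97.76]), array([  2,   2,  14,  14, 100], dtype=int32)), (array([311.86,  97.58]), array([  2,   2,  15,  14, 100], dtype=int32))]
0.044 [0.5129 0.0599 0.044 ] [0.0361 0.036  0.0359] [ 115.6385 -124.1818   -4.3677]
0.05 [0.5131 0.0594 0.05  ] [0.0354 0.0353 0.0352] [ 115.6385 -124.1818   -4.3677]
0.06 [0.5135 0.0585 0.06  ] [0.0342 0.0342 0.0341] [ 115.6385 -124.1818   -4.3677]
tri (array([0.4971, 0.0943, 0.0412]), np.float64(0.002642624558527952))
tri (array([0.4925, 0.031 , 0.0497]), np.float64(0.0022419040829832013))
tri (array([0.5459, 0.0551, 0.0738]), np.float64(0.001261141695826048))
[279.1325 182.8916] [ 5 12 22 15 83]
hole tool [[ 0.0324  0.0009 -0.0153]]
disc edge centre tool [-0.0006  0.0003] r 0.049340712432088596 32 34
```

Taking the stud-base rings at z=0.044 gives radii of 36.0 mm, so the heights fit. The seat is at (0.5129,0.0599) with studs at -4.3°. The disc centre is 0.6 mm from the tool axis (edge radius 49.3 mm). The target TCP is (0.5124,0.0603) at yaw 25.7, seated at a reported z of about 0.037. I'll go above it.

```bash
python3 to.py .5124 .0603 .10 25.7
```

```text
t 11.25 pos [ 0.5546 -0.0315  0.1778] yaw 25.511821077030834 q [-0.1904 -0.1043  1.79   -0.0006  1.4558 -0.6356] F [-0.1821 -0.9164 -3.0471] op 0.018387473201161176 61.969313621520996
-> [0.1011 0.0015 0.0778] [-0.0002  0.0006 -0.0033]
```

```bash
python3 -m jog '[[[0.03,0,0],[0,0,0]],[[0.07,0.001,0.02],[0,0,-0.003]],[[0.101,0.0015,0.05],[0,0,-0.003]],[[0.101,0.0015,0.078],[0,0,-0.003]],[[0.101,0.0015,0.078],[0,0,-0.003]]]' | grep contact
python3 -m jog '[[[0,0,0.01],[0,0,0]],[[0,0,0.02],[0,0,0]],[[0,0,0.03],[0,0,0]],[[0,0,0.03],[0,0,0]],[[0,0,0.03],[0,0,0]]]' | grep contact
python3 to.py .5124 .0603 .06 25.7
python3 - <<'E'
import pickle;from h import *
from station import ctrl,optics
o=ctrl.get_obs();pickle.dump((o,optics.get_image('wrist'),optics.get_image('scene')),open('w6.pkl','wb'))
E
```

```text
contact_force: [-0.2, -1.3, -2.4]
contact_force: [-0.3, 0.3, -1.8]
t 12.25 pos [0.5129 0.0607 0.0702] yaw 25.757457888418358 q [-0.026  -0.1008  1.9735 -0.0005  1.2682 -0.4754] F [-0.3408  0.3253 -1.8262] op 0.018692905630743776 61.930904388427734
-> [-0.0002 -0.0007  0.0102] [0.0004 0.0007 0.001 ]
```

```bash
python3 -m jog '[[[0,-0.0006,0.005],[0,0,0]],[[0,-0.0006,0.01],[0,0,0]],[[0,-0.0006,0.013],[0,0,0]],[[0,-0.0006,0.013],[0,0,0]]]' | egrep 'pos|contact'
for i in 1 2 3; do python3 -m jog '[[[0,0,0.001],[0,0,0]],[[0,0,0.002],[0,0,0]],[[0,0,0.003],[0,0,0]],[[0,0,0.003],[0,0,0]]]' | egrep 'pos|contact'; done
```

```text
tool_pos: [0.5116, 0.0607, 0.0563]
contact_force: [-0.2, -0.3, -2.8]
tool_pos: [0.5122, 0.0607, 0.0541]
contact_force: [-0.8, 0.2, -2.7]
tool_pos: [0.5121, 0.0607, 0.051]
contact_force: [1.0, -0.4, -2.4]
tool_pos: [0.5121, 0.0607, 0.048]
contact_force: [-0.3, 0.2, -3.0]
```

The underside is at about 0.055, below the stud tips, with no extra force, so the studs have entered the holes.

```bash
for i in 1 2 3; do python3 -m jog '[[[0,0,0.001],[0,0,0]],[[0,0,0.002],[0,0,0]],[[0,0,0.003],[0,0,0]],[[0,0,0.003],[0,0,0]]]' | egrep 'pos|contact'; done
```

```text
tool_pos: [0.5121, 0.0607, 0.0449]
contact_force: [-0.6, 0.6, -2.9]
tool_pos: [0.5121, 0.0607, 0.042]
contact_force: [-0.6, 0.4, -2.3]
tool_pos: [0.5121, 0.0607, 0.039]
contact_force: [0.4, 0.3, -1.7]
```

```bash
for i in 1 2 3; do python3 -m jog '[[[0,0,0.001],[0,0,0]],[[0,0,0.001],[0,0,0]]]' | egrep 'pos|contact'; done
```

```text
tool_pos: [0.5122, 0.0607, 0.038]
contact_force: [-0.1, 0.8, -2.0]
tool_pos: [0.5122, 0.0607, 0.0371]
contact_force: [-0.4, 0.6, -2.2]
tool_pos: [0.5124, 0.0607, 0.0367]
contact_force: [-1.3, 0.2, 2.0]
```

The disc landed at 0.0367, as predicted. Now I'll release and retreat.

```bash
python3 -m jog '[[[0,0,0.0005],[0,0,0]],[[0,0,0.0005],[0,0,0]]]' | egrep 'pos|contact'
python3 -m jog '[[[0,0,0],[0,0,0]],[[0,0,0],[0,0,0]],[[0,0,0],[0,0,0]],[[0,0,0],[0,0,0]],[[0,0,0],[0,0,0]]]' 0.6 | egrep 'contact|open|grip'
python3 -m jog '[[[0,0,-0.01],[0,0,0]],[[0,0,-0.03],[0,0,0]],[[0,0,-0.06],[0,0,0]],[[0,0,-0.1],[0,0,0]],[[0,0,-0.14],[0,0,0]]]'
python3 -m jog '[[[-0.03,0,0],[0,0,0]],[[-0.06,0,0],[0,0,0]],[[-0.09,0,0],[0,0,0]],[[-0.1,0,0],[0,0,0]],[[-0.1,0,0],[0,0,0]]]' | grep pos
python3 - <<'E'
import pickle;from h import *
np.set_printoptions(precision=4,suppress=True)
from station import ctrl,optics
o=ctrl.get_obs();w=optics.get_image('wrist');i=w['image'];g=cv2.cvtColor(i,6);pickle.dump((o,w),open('w7.pkl','wb'))
# predicted centre pixel of seated disc top, then scan edges
M=np.array(w['mount']);Rt=R.from_rotvec(o['tool_rot'])
def proj(P):
    c=(Rt.inv().apply(np.array(P)-o['tool_pos'])-M[:3,3])@M[:3,:3];r=np.hypot(*c[:2]);th=np.arctan2(r,c[2])
    return np.array([w['cx'],w['cy']])+w['fx']*th*c[:2]/r
b=cv2.GaussianBlur(g,(0,0),1);E=[]
for a in np.radians(np.arange(0,360,5)):
    u=np.array([np.cos(a),np.sin(a),0]);rr=np.arange(.043,.058,.0003)
    p=np.array([proj(np.array([.5129,.0599,.052])+r*u) for r in rr]).round().astype(int)
    if p.min()<0 or p[:,1].max()>=420 or p[:,0].max()>=560: continue
    v=b[p[:,1],p[:,0]].astype(float);d=v[4:]-v[:-4];j=np.argmin(d)
    if d[j]<-25:E.append(.5129*0+np.array([.5129,.0599])+rr[j+2]*u[:2])
E=np.array(E);s=np.linalg.lstsq(np.c_[2*E,np.ones(len(E))],(E**2).sum(1),rcond=None)[0]
r=np.sqrt(s[2]+s[:2]@s[:2]);res=np.linalg.norm(E-s[:2],axis=1)-r;print('seated centre',s[:2],'r',r,len(E),res.std(),'pix',proj([.5129,.0599,.052]),o['opening'])
for a in(-4.3,115.7,235.7):
    P=np.array([.5129,.0599,.056])+.036*np.array([np.cos(np.radians(a)),np.sin(np.radians(a)),0]);x,y=proj(P).round().astype(int);q=g[y-6:y+7,x-6:x+7];print('stud',x,y,q.max(),q.min())
E
```

```text
tool_pos: [0.5124, 0.0607, 0.0367]
contact_force: [-4.1, -0.1, 4.6]
contact_force: [0.1, -0.2, 0.0]
opening: 0.0512
grip_force: 0.0
t: 16.95
tool_pos: [0.5118, 0.0608, 0.1775]
tool_rot: [1.669, 2.66, -0.0]
contact_force: [0.8, 0.8, 0.4]
opening: 0.0513
grip_force: 0.0
tool_pos: [0.556, -0.0301, 0.1762]
seated centre [0.5132 0.0597] r 0.049394828181887215 72 0.0004940998953745632 pix [277.5835  78.4554] 0.05122600699871276
stud 312 98 255 69
stud 278 40 255 58
stud 244 98 255 65
```

The disc is at (0.5132,0.0597), within 0.4 mm of the seat. Its rim radius matches at the seated height all the way round (residual 0.5 mm, so it lies flat), and the studs are bright in its holes. Handing in.

```bash
python3 -c "
from station import job;print(job.finish_job())"
```

```text
the job is handed in; nothing more can be done
None
```

I fitted the three-hole disc on the small turntable's studs, lowered it by hand, released it and handed the job in at about 17 s; it measured within 0.4 mm of centre and flat, the four-hole disc was not touched, and no verdict came back.

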